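Find the loose hatch of the bench cable box and push it open

TASK

One of the four grey hatches on the white cable box is not latched: press lightly on their blue dots to find the one that rocks, then push its dotted end down until the hatch stands tipped open by more than 45 degrees, and take the hand away. Press only with the fingertips: do not force the latched hatches, do not lift the loose hatch by its dotted end, and leave the bottle, can, slide box and mouse where they stand.

Things in the scene. Friction and masses are not known exactly. Their poses are not given: they have to be found in the camera images.
- cable_box: White cable box fixed to the bench, 150 (x) by 475 (y) by 95 mm high; origin centre of underside, z up, -x side faces the robot. Four identical grey hatches lie flush in its top at y = +150, +50, -50, -150 mm: plates 84 (x) by 72 by 5 mm, each a see-saw on a pin along y at x = +20 mm, 2.5 mm under the top: 62 mm of plate on the robot's side (with blue dot), 22 mm beyond.
- press_1 (a point): Centre of the blue press dot, on the top surface, of the 1st hatch from the box's +y end; axes as the box. The dot lies 51 mm from the pivot pin, on the robot's side. Which hatch is the loose one differs every time and cannot be seen, only felt or read from the joints.
- press_2 (a point): Dot centre of the 2nd hatch from the +y end (as press_1). The opening under each hatch is 87 (x) by 75 mm (y), its robot-side edge 63 mm from the pin, and clear to 90 mm deep: closed fingers can follow the plate down.
- press_3 (a point): Dot centre of the 3rd hatch from the +y end (as press_1). A finger pushed straight down 30 mm from the pin (21 mm from the dot towards the pin, along the box's +x) tips the loose plate to about 60 degrees when the fingertip is 45 mm below the top surface.
- press_4 (a point): Dot centre of the 4th hatch from the +y end (as press_1). As a plate tips open, its short end beyond the pin rises to about 20 mm above the top.
- loose (a joint): Tilt in rad of the one loose hatch (which opening it sits in is not told). 0 = level and flush as at the start; grows as its dotted end goes down, to a stop at 1.2; negative if the dotted end comes up. It turns against light friction of 0.1 N m (about 2 N on the dot) and stays at whatever tilt it is left.
- latched_a (a joint): Tilt in rad of one of the three latched hatches (which opening is not told). 0 = level; grows as the dotted end goes down. The catch acts as a stiff spring, 25 N m/rad: 6 N on the dot sinks it 0.6 mm and it springs back. Forced beyond 0.10 rad (dot sunk 5 mm, about 50 N) the catch breaks.
- latched_b (a joint): Tilt in rad of one of the three latched hatches (which opening is not told). 0 = level; grows as the dotted end goes down. The catch acts as a stiff spring, 25 N m/rad: 6 N on the dot sinks it 0.6 mm and it springs back. Forced beyond 0.10 rad (dot sunk 5 mm, about 50 N) the catch breaks.
- latched_c (a joint): Tilt in rad of one of the three latched hatches (which opening is not told). 0 = level; grows as the dotted end goes down. The catch acts as a stiff spring, 25 N m/rad: 6 N on the dot sinks it 0.6 mm and it springs back. Forced beyond 0.10 rad (dot sunk 5 mm, about 50 N) the catch breaks.
- oil_bottle: Bystander: small amber bottle, 28 mm diameter, 70 mm tall, standing loose in front of the box (robot's side); origin at the centre of its underside, z up.
- lens_can: Bystander: black lens can, 40 mm diameter, 58 mm tall, standing loose in front of the box (robot's side); origin at the centre of its underside, z up.
- slide_box: Bystander: blue slide box, 85 by 50 by 35 mm high, loose behind the box; origin at the centre of its underside, z up.
- mouse: Bystander: black computer mouse, 100 by 58 by 24 mm high, loose behind the box; origin at the centre of its underside, z up.

How it is judged:
By the outcome, as a careful person would: the job done as asked, in the order asked, and still so for the second after the job is handed in, with the robot touching nothing.
It also fails if it takes over 48 s, if anything falls off the work surface, if the arm or the gripper's body presses on something with over 40 N, if the wrist force passes 120 N, or if a joint passes its speed limit or range.

ROBOT

A 6-joint arm with a two-finger parallel gripper is mounted at the origin on the work surface. World frame = base frame: x ahead of the robot, y to its left, z up, the work surface at z = 0. Lengths are in m, angles in rad, forces in N, time in s.
With the tool pointing down it reaches from about 0.35 to 0.85 m from the base axis. Payload 8.1 kg.
Tool frame: the origin (TCP) lies at the very end of the fingers, on their centre line; the grasp point (between the pads) lies behind it (r.grip_depth is the z of the grasp point in the tool frame, in m); z points along the fingers, y is the line along which they close (so a half turn about z gives the same grasp; the last joint's range is limited). The gripper opens to 93 mm and grips with 3 to 60 N. Pads are 15 mm wide; open, the fingers measure 128 mm over their backs; the gripper's body (75 mm by 188 mm) begins 65 mm behind the grasp point.
Start: joints at [-0.085, 0.13, 1.488, -0, 1.523, -0.085], TCP at [0.6, 0, 0.219] pointing down, gripper open.
Joint ranges: [-2.96, 2.96], [-0.89, 2.26], [0.02, 2.5], [-1.34, 4.48], [0, 2.73], [-2.66, 2.66]. Speed limits (rad/s): [2.39, 2.39, 2.79, 3.14, 3.14, 3.14].

INTERFACE

Orientations are given as a 3x3 rotation matrix whose columns are the frame's x, y, z axes.
In Python, from rig import readout, vision, r gives the robot as it stands.
- The arm moves only by the tool step_arm, never from a script. Its argument "steps" is a list of rows, each an object of numbers: "grip": the closure, from -1 (fully open) to 1 (shut); "x", "y", "z": the shift along the tool's x, y, z in cm; "rx", "ry", "rz": the turn, a rotation vector about the tool's x, y, z in degrees. In form: [{"grip": .., "x": .., "y": .., "z": .., "rx": .., "ry": .., "rz": ..}, ...]. A call has 1 to 5 rows; each row shifts and turns the commanded pose from where the row before left it, along the tool's axes as they then stand; what a row does not reach is not made up. A row lasts 1/12 s, in which the tool goes at most 41.7 mm and 7.16 degrees, less where a joint would pass 70% of its speed; a pose out of reach is approached as far as the arm can. A call is refused whole if a number of a shift passes 4.17 or a number of a turn 7.16, either way. A call with a gripper value outside its range is refused whole. The fingers move at their own pace and stop on an object; the grip force is fixed at half the most. Time passes only in rows, so rows that do not move let the fingers close. It gives the time, the measured TCP pose, the force and the opening at its end, in the units of the state.
- readout.read_state(): the state, without advancing time (a new reading comes with each control period).
- vision.capture(name): name is "scene" or "side" or "wrist"; returns the picture (420x560x3 uint8, red, green, blue); there is no depth.
- vision.camera_params(name): a dict with "fx", "fy", "cx", "cy" (pixels), "dist_coeffs" ([k1, k2, p1, p2, k3] as OpenCV has them; the pictures are not rectified), "rvec" (rotation vector, rad) and "tvec" (3), from world to camera coordinates, as OpenCV has them; the wrist camera has in their place "mount" (4x4, takes a point from camera to tool coordinates, whose origin is the TCP and whose axes are the flange's). Camera axes: x right, y down, z forward; pixel columns grow to the right and rows downward; lengths in m; the calibration is good to about 2 mm. A picture is of the moment at which its call begins: read the wrist's pose just before it. camera_params takes no time and is no camera call.
- r.sign_off(): hands the job in, once; it reports no verdict.
The state is a dict: "time_s": time; "joint_pos": joint angles; "joint_vel": joint speeds; "joint_torque": joint torques, N m; "position": TCP position; "eef_rot": TCP orientation; "wrist_force": force on the tool from outside, world axes, zero at the start; "moment": the same for the moment, N m; "opening": finger opening in m.
Only numpy, scipy, OpenCV 4.12 (cv2) and the standard library are available. Lean on these libraries where they do the work, as an engineer would, in place of code of your own. Each camera call takes 0.05 s, during which the arm holds its last target. There are 200 camera calls.

## Working session

There is one attempt and no reset: what is moved stays moved. The work goes in short steps, Python scripts to look and compute and a tool call to move; the robot and the scene stay as the last step left them, time stands still between calls to the robot, and variables do not carry over. Pictures are saved under pics/ and viewed, on a budget of 10 in all, crops included, one or two more only if the job needs it, and the job is handed in when it is done.

Besides the shell and the picture viewer there is one more tool, called after ">>>" as a command line: name --argument value ..., lists and objects as JSON in quotes. step_arm: Moves the arm, as the interface text tells. Its arguments: {"type":"object","properties":{"steps":{"type":"array"}},"required":["steps"]}

```bash
mkdir -p pics
cat > h.py <<'E'
import cv2, numpy as np
from rig import readout, vision, r
def pose(name, st=None):
    p=vision.camera_params(name); K=np.array([[p["fx"],0,p["cx"]],[0,p["fy"],p["cy"]],[0,0,1]]); d=np.array(p["dist_coeffs"])
    if "mount" in p:
        M=np.array(p["mount"]); T=np.eye(4); T[:3,:3]=st["eef_rot"]; T[:3,3]=st["position"]; W=T@M
        return K,d,W[:3,:3],W[:3,3]
    R=cv2.Rodrigues(np.array(p["rvec"],float))[0]; return K,d,R.T,-R.T@np.array(p["tvec"],float)
def ray(name,uv,z,st=None):
    K,d,R,c=pose(name,st); n=cv2.undistortPoints(np.array(uv,float).reshape(-1,1,2),K,d)[:,0]
    v=np.c_[n,np.ones(len(n))]@R.T; return c+v*((z-c[2])/v[:,2])[:,None]
def dots(img):
    h=cv2.cvtColor(img,cv2.COLOR_RGB2HSV); m=cv2.inRange(h,(95,110,60),(130,255,255))
    n,_,s,c=cv2.connectedComponentsWithStats(m); return [(s[i,4],*c[i].round(1)) for i in range(1,n) if s[i,4]>8]
E
python3 - <<'E'
from h import *
st=readout.read_state(); print(st["position"],st["eef_rot"],st["opening"],st["time_s"])
ims=[]
for n in ("scene","side"):
    im=vision.capture(n); ims.append(im)
    D=dots(im); K,d,R,c=pose(n); print(n,c)
    for q in D: print(q, ray(n,[q[1:]],.095)[0].round(4))
cv2.imwrite("pics/a.png",cv2.cvtColor(cv2.resize(np.hstack(ims),(800,300)),cv2.COLOR_RGB2BGR))
cv2.imwrite("pics/s.png",cv2.cvtColor(ims[0],cv2.COLOR_RGB2BGR))
E
```

```text
[5.99426138e-01 5.61124658e-05 2.17583982e-01] [[ 2.29650515e-05  9.99998314e-01 -1.83635215e-03]
 [ 9.99999990e-01 -2.27046390e-05  1.41830398e-04]
 [ 1.41788465e-04 -1.83635539e-03 -9.99998304e-01]] 0.09298987088839954 0.0
scene [1.06006776 0.21949329 0.51417752]
(np.int32(29), np.float64(250.9), np.float64(158.7)) [ 0.4921 -0.0982  0.095 ]
(np.int32(45), np.float64(287.8), np.float64(179.4)) [ 0.5244 -0.0028  0.095 ]
(np.int32(50), np.float64(330.3), np.float64(202.4)) [0.5542 0.0916 0.095 ]
(np.int32(67), np.float64(379.0), np.float64(229.6)) [0.5856 0.1859 0.095 ]
(np.int32(2006), np.float64(285.0), np.float64(318.7)) [0.803  0.1162 0.095 ]
side [0.23738903 0.47812809 0.70754935]
(np.int32(50), np.float64(361.6), np.float64(194.7)) [ 0.4874 -0.1001  0.095 ]
(np.int32(401), np.float64(198.9), np.float64(212.1)) [0.7174 0.1245 0.095 ]
(np.int32(58), np.float64(321.7), np.float64(216.5)) [ 0.5195 -0.0046  0.095 ]
(np.int32(64), np.float64(278.6), np.float64(240.6)) [0.5502 0.0903 0.095 ]
(np.int32(73), np.float64(231.0), np.float64(266.8)) [0.5815 0.1849 0.095 ]
```

View pics/a.png

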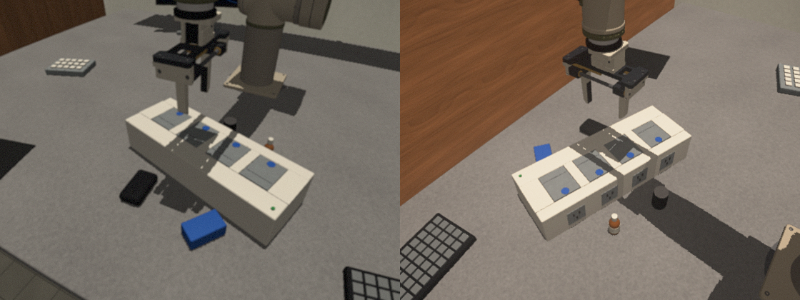

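The box is yawed about -18°, with its +y end at the far left. All four dots were found and both views agree within 5 mm. I'll turn the tool to the box axes with the fingers shut.

>>> step_arm --steps '[{"grip": 1,"rz": -7.16},{"grip": 1,"rz": -7.16},{"grip": 1,"rz": -7.16},{"grip": 1,"rz": -7.16},{"grip": 1,"rz": -7.16}]'

```text
invalid input at $.steps[0]: expected keys grip, x, y, z, rx, ry, rz
```

>>> step_arm --steps '[{"grip": 1,"rz": -7.16},{"grip": 1,"rz": -7.16},{"grip": 1,"rz": -7.16},{"grip": 1,"rz": -7.16},{"grip": 1,"rz": -7.16}]'

```text
invalid input at $.steps[0]: expected keys grip, x, y, z, rx, ry, rz
```

```bash
cat > w.py <<'E'
from h import *
st=readout.read_state(); p=np.array(st["position"]);R=np.array(st["eef_rot"])
print("t",st["time_s"],p.round(4),"op",st["opening"],"F",np.round(st["wrist_force"],2)); print(R.round(4))
im=vision.capture("wrist"); cv2.imwrite("pics/w%d.png"%(st["time_s"]*100),cv2.cvtColor(im,cv2.COLOR_RGB2BGR))
for q in dots(im):
    P=ray("wrist",[q[1:]],.095,st)[0]; print(q,P.round(4),"tool cm",(R.T@(P-p)*100).round(2))
E
python3 w.py; ls pics; python3 -c "from rig import r;print(r.grip_depth)"
```

```text
t 0.1 [5.995e-01 1.000e-04 2.177e-01] op 0.09309843467718389 F [ 0.12 -0.41 -0.74]
[[-1.0e-04  1.0e+00 -1.7e-03]
 [ 1.0e+00  1.0e-04  2.0e-04]
 [ 2.0e-04 -1.7e-03 -1.0e+00]]
(np.int32(5210), np.float64(439.0), np.float64(86.5)) [0.7254 0.0937 0.095 ] tool cm [ 9.35 12.62 12.25]
(np.int32(499), np.float64(220.0), np.float64(88.9)) [0.5523 0.0908 0.095 ] tool cm [ 9.07 -4.7  12.28]
(np.int32(393), np.float64(188.5), np.float64(205.4)) [ 0.5208 -0.0044  0.095 ] tool cm [-0.45 -7.85 12.28]
a.png
s.png
w10.png
-0.0188
```

>>> step_arm --steps '[{"grip": 1,"x": 0,"y": 0,"z": 0,"rx": 0,"ry": 0,"rz": -7.16},{"grip": 1,"x": 0,"y": 0,"z": 0,"rx": 0,"ry": 0,"rz": -7.16},{"grip": 1,"x": 0,"y": 0,"z": 0,"rx": 0,"ry": 0,"rz": -7.16},{"grip": 1,"x": 0,"y": 0,"z": 0,"rx": 0,"ry": 0,"rz": -7.16},{"grip": 1,"x": 0,"y": 0,"z": 0,"rx": 0,"ry": 0,"rz": -7.16}]'

```text
time_s: 0.57
position: [0.5997, 0.0, 0.2181]
eef_rot: [[-0.59, 0.807, -0.001], [0.807, 0.59, 0.0], [0.001, -0.001, -1.0]]
wrist_force: [0.2, -0.0, -0.3]
opening: 0.0643
```

>>> step_arm --steps '[{"grip": 1,"x": 0,"y": 0,"z": 0,"rx": 0,"ry": 0,"rz": -7.16},{"grip": 1,"x": 0,"y": 0,"z": 0,"rx": 0,"ry": 0,"rz": -7.16},{"grip": 1,"x": 0,"y": 0,"z": 0,"rx": 0,"ry": 0,"rz": -7.16},{"grip": 1,"x": 0,"y": 0,"z": 0,"rx": 0,"ry": 0,"rz": -7.16},{"grip": 1,"x": 0,"y": 0,"z": 0,"rx": 0,"ry": 0,"rz": -7.16}]'

```text
time_s: 0.98
position: [0.5998, 0.0, 0.2182]
eef_rot: [[-0.951, 0.31, -0.001], [0.31, 0.951, 0.0], [0.001, -0.0, -1.0]]
wrist_force: [0.5, 0.4, 0.5]
opening: 0.0309
```

```bash
python3 w.py; ls pics
```

```text
t 0.9833 [0.5998 0.     0.2182] op 0.030946831042066164 F [0.54 0.45 0.52]
[[-9.508e-01  3.098e-01 -8.000e-04]
 [ 3.098e-01  9.508e-01  1.000e-04]
 [ 8.000e-04 -2.000e-04 -1.000e+00]]
(np.int32(468), np.float64(120.8), np.float64(111.5)) [ 0.4893 -0.0994  0.095 ] tool cm [  7.42 -12.88  12.32]
(np.int32(483), np.float64(244.4), np.float64(110.9)) [ 0.5209 -0.0043  0.095 ] tool cm [ 7.35 -2.86 12.32]
(np.int32(483), np.float64(369.7), np.float64(111.9)) [0.5525 0.0908 0.095 ] tool cm [ 7.29  7.16 12.32]
(np.int32(446), np.float64(490.4), np.float64(114.5)) [0.5841 0.186  0.095 ] tool cm [ 7.24 17.2  12.32]
(np.int32(1851), np.float64(405.4), np.float64(273.0)) [0.7014 0.0876 0.095 ] tool cm [-6.96 11.48 12.31]
a.png
s.png
w10.png
w98.png
```

>>> step_arm --steps '[{"grip": 1,"x": 2.4,"y": -1,"z": 3,"rx": 0,"ry": 0,"rz": -0.2},{"grip": 1,"x": 2.4,"y": -1,"z": 3,"rx": 0,"ry": 0,"rz": 0},{"grip": 1,"x": 2.4,"y": -0.9,"z": 3,"rx": 0,"ry": 0,"rz": 0},{"grip": 1,"x": 0,"y": 0,"z": 2.5,"rx": 0,"ry": 0,"rz": 0},{"grip": 1,"x": 0,"y": 0,"z": 0,"rx": 0,"ry": 0,"rz": 0}]'

```text
time_s: 1.45
position: [0.517, -0.0045, 0.0974]
eef_rot: [[-0.949, 0.315, -0.01], [0.315, 0.949, 0.001], [0.01, -0.002, -1.0]]
wrist_force: [0.0, 0.4, -1.4]
opening: 0.0008
```

>>> step_arm --steps '[{"grip": 1,"x": 0,"y": 0,"z": 0,"rx": 0,"ry": 0,"rz": 0},{"grip": 1,"x": 0,"y": 0,"z": 0,"rx": 0,"ry": 0,"rz": 0},{"grip": 1,"x": 0,"y": 0,"z": 0,"rx": 0,"ry": 0,"rz": 0}]'

```text
time_s: 1.7
position: [0.525, -0.0051, 0.1064]
eef_rot: [[-0.95, 0.313, 0.004], [0.313, 0.95, -0.0], [-0.004, 0.001, -1.0]]
wrist_force: [-0.3, -0.5, 0.1]
opening: 0.0009
```

>>> step_arm --steps '[{"grip": 1,"x": 0,"y": 0,"z": 0.2,"rx": 0,"ry": 0,"rz": 0},{"grip": 1,"x": 0,"y": 0,"z": 0.2,"rx": 0,"ry": 0,"rz": 0},{"grip": 1,"x": 0,"y": 0,"z": 0.2,"rx": 0,"ry": 0,"rz": 0},{"grip": 1,"x": 0,"y": 0,"z": 0.2,"rx": 0,"ry": 0,"rz": 0},{"grip": 1,"x": 0,"y": 0,"z": 0,"rx": 0,"ry": 0,"rz": 0}]'

```text
time_s: 2.12
position: [0.5225, -0.0049, 0.0952]
eef_rot: [[-0.95, 0.312, -0.0], [0.312, 0.95, 0.0], [0.0, -0.0, -1.0]]
wrist_force: [0.6, 0.6, 0.9]
opening: 0.0007
```

>>> step_arm --steps '[{"grip": 1,"x": 0,"y": 0,"z": 0.1,"rx": 0,"ry": 0,"rz": 0},{"grip": 1,"x": 0,"y": 0,"z": 0.1,"rx": 0,"ry": 0,"rz": 0},{"grip": 1,"x": 0,"y": 0,"z": 0.1,"rx": 0,"ry": 0,"rz": 0},{"grip": 1,"x": 0,"y": 0,"z": 0,"rx": 0,"ry": 0,"rz": 0}]'

```text
time_s: 2.45
position: [0.5226, -0.0049, 0.094]
eef_rot: [[-0.95, 0.312, 0.0], [0.312, 0.95, -0.0], [-0.0, -0.0, -1.0]]
wrist_force: [-7.6, 0.1, 13.4]
opening: 0.0004
```

Hatch 3 resists: 13 N at about 1.2 mm sunk, so it is latched. Next is hatch 2.

>>> step_arm --steps '[{"grip": 1,"x": 0,"y": 0,"z": -1,"rx": 0,"ry": 0,"rz": 0},{"grip": 1,"x": 0,"y": 1,"z": -0.6,"rx": 0,"ry": 0,"rz": 0},{"grip": 1,"x": 0,"y": 3,"z": 0,"rx": 0,"ry": 0,"rz": 0},{"grip": 1,"x": 0,"y": 3,"z": 0,"rx": 0,"ry": 0,"rz": 0},{"grip": 1,"x": 0,"y": 2,"z": 0,"rx": 0,"ry": 0,"rz": 0}]'

```text
time_s: 2.87
position: [0.5517, 0.0831, 0.1095]
eef_rot: [[-0.95, 0.313, 0.002], [0.313, 0.95, 0.001], [-0.001, 0.001, -1.0]]
wrist_force: [0.4, -0.6, 0.7]
opening: 0.0005
```

>>> step_arm --steps '[{"grip": 1,"x": 0,"y": 1,"z": 0.2,"rx": 0,"ry": 0,"rz": 0},{"grip": 1,"x": 0,"y": 0,"z": 0.4,"rx": 0,"ry": 0,"rz": 0},{"grip": 1,"x": 0,"y": 0,"z": 0.4,"rx": 0,"ry": 0,"rz": 0},{"grip": 1,"x": 0,"y": 0,"z": 0.2,"rx": 0,"ry": 0,"rz": 0},{"grip": 1,"x": 0,"y": 0,"z": 0,"rx": 0,"ry": 0,"rz": 0}]'

```text
time_s: 3.28
position: [0.5529, 0.089, 0.0956]
eef_rot: [[-0.95, 0.313, -0.002], [0.313, 0.95, -0.0], [0.002, -0.001, -1.0]]
wrist_force: [-0.3, 0.3, 0.2]
opening: 0.0004
```

>>> step_arm --steps '[{"grip": 1,"x": 0,"y": 0,"z": 0.1,"rx": 0,"ry": 0,"rz": 0},{"grip": 1,"x": 0,"y": 0,"z": 0.1,"rx": 0,"ry": 0,"rz": 0},{"grip": 1,"x": 0,"y": 0,"z": 0.1,"rx": 0,"ry": 0,"rz": 0},{"grip": 1,"x": 0,"y": 0,"z": 0,"rx": 0,"ry": 0,"rz": 0}]'

```text
time_s: 3.62
position: [0.5537, 0.0892, 0.0945]
eef_rot: [[-0.95, 0.313, -0.0], [0.313, 0.95, -0.001], [-0.0, -0.001, -1.0]]
wrist_force: [-4.7, -2.8, 7.3]
opening: 0.0004
```

>>> step_arm --steps '[{"grip": 1,"x": 0,"y": 0,"z": 0.1,"rx": 0,"ry": 0,"rz": 0},{"grip": 1,"x": 0,"y": 0,"z": 0,"rx": 0,"ry": 0,"rz": 0},{"grip": 1,"x": 0,"y": 0,"z": 0,"rx": 0,"ry": 0,"rz": 0}]'

```text
time_s: 3.87
position: [0.5537, 0.0892, 0.0942]
eef_rot: [[-0.95, 0.313, 0.0], [0.313, 0.95, -0.001], [-0.0, -0.001, -1.0]]
wrist_force: [-8.8, -2.0, 11.8]
opening: 0.0005
```

Hatch 2 is latched too: the force rises with almost no sinking. Next is hatch 1.

>>> step_arm --steps '[{"grip": 1,"x": 0,"y": 0,"z": -1,"rx": 0,"ry": 0,"rz": 0},{"grip": 1,"x": 0,"y": 1,"z": -0.6,"rx": 0,"ry": 0,"rz": 0},{"grip": 1,"x": 0,"y": 3,"z": 0,"rx": 0,"ry": 0,"rz": 0},{"grip": 1,"x": 0,"y": 3,"z": 0,"rx": 0,"ry": 0,"rz": 0},{"grip": 1,"x": 0,"y": 2,"z": 0,"rx": 0,"ry": 0,"rz": 0}]'

```text
time_s: 4.28
position: [0.5831, 0.1782, 0.1098]
eef_rot: [[-0.95, 0.313, 0.002], [0.313, 0.95, 0.001], [-0.002, 0.002, -1.0]]
wrist_force: [0.1, -0.2, -0.0]
opening: 0.0005
```

>>> step_arm --steps '[{"grip": 1,"x": 0,"y": 1,"z": 0.2,"rx": 0,"ry": 0,"rz": 0},{"grip": 1,"x": 0,"y": 0,"z": 0.4,"rx": 0,"ry": 0,"rz": 0},{"grip": 1,"x": 0,"y": 0,"z": 0.4,"rx": 0,"ry": 0,"rz": 0},{"grip": 1,"x": 0,"y": 0,"z": 0.2,"rx": 0,"ry": 0,"rz": 0},{"grip": 1,"x": 0,"y": 0,"z": 0,"rx": 0,"ry": 0,"rz": 0}]'

```text
time_s: 4.7
position: [0.5842, 0.1839, 0.0955]
eef_rot: [[-0.95, 0.313, -0.002], [0.313, 0.95, -0.001], [0.001, -0.001, -1.0]]
wrist_force: [-0.1, 0.2, 0.5]
opening: 0.0005
```

>>> step_arm --steps '[{"grip": 1,"x": 0,"y": 0,"z": 0.1,"rx": 0,"ry": 0,"rz": 0},{"grip": 1,"x": 0,"y": 0,"z": 0.1,"rx": 0,"ry": 0,"rz": 0},{"grip": 1,"x": 0,"y": 0,"z": 0.1,"rx": 0,"ry": 0,"rz": 0},{"grip": 1,"x": 0,"y": 0,"z": 0.1,"rx": 0,"ry": 0,"rz": 0},{"grip": 1,"x": 0,"y": 0,"z": 0,"rx": 0,"ry": 0,"rz": 0}]'

```text
time_s: 5.12
position: [0.585, 0.1842, 0.0942]
eef_rot: [[-0.95, 0.313, 0.0], [0.313, 0.95, -0.001], [-0.0, -0.001, -1.0]]
wrist_force: [-7.1, -3.2, 12.1]
opening: 0.0004
```

Hatch 1 is latched, which leaves hatch 4. I'll check it by pressing as well.

>>> step_arm --steps '[{"grip": 1,"x": 0,"y": 0,"z": -1,"rx": 0,"ry": 0,"rz": 0},{"grip": 1,"x": 0,"y": -1,"z": -1.1,"rx": 0,"ry": 0,"rz": 0},{"grip": 1,"x": 0,"y": -3,"z": 0,"rx": 0,"ry": 0,"rz": 0},{"grip": 1,"x": 0,"y": -3,"z": 0,"rx": 0,"ry": 0,"rz": 0},{"grip": 1,"x": 0,"y": -3,"z": 0,"rx": 0,"ry": 0,"rz": 0}]'

```text
time_s: 5.53
position: [0.5537, 0.0892, 0.1144]
eef_rot: [[-0.95, 0.312, 0.001], [0.312, 0.95, 0.0], [-0.001, 0.0, -1.0]]
wrist_force: [-0.6, -0.9, 0.2]
opening: 0.0006
```

>>> step_arm --steps '[{"grip": 1,"x": 0,"y": -3,"z": 0,"rx": 0,"ry": 0,"rz": 0},{"grip": 1,"x": 0,"y": -3,"z": 0,"rx": 0,"ry": 0,"rz": 0},{"grip": 1,"x": 0,"y": -3,"z": 0,"rx": 0,"ry": 0,"rz": 0},{"grip": 1,"x": 0,"y": -3,"z": 0,"rx": 0,"ry": 0,"rz": 0},{"grip": 1,"x": 0,"y": -3,"z": 0,"rx": 0,"ry": 0,"rz": 0}]'

```text
time_s: 5.95
position: [0.5065, -0.0539, 0.1143]
eef_rot: [[-0.95, 0.313, 0.001], [0.313, 0.95, -0.0], [-0.001, 0.0, -1.0]]
wrist_force: [0.4, -0.4, 0.1]
opening: 0.0005
```

>>> step_arm --steps '[{"grip": 1,"x": 0,"y": -3,"z": 0,"rx": 0,"ry": 0,"rz": 0},{"grip": 1,"x": 0,"y": -2,"z": 0,"rx": 0,"ry": 0,"rz": 0},{"grip": 1,"x": 0,"y": 0,"z": 0,"rx": 0,"ry": 0,"rz": 0},{"grip": 1,"x": 0,"y": 0,"z": 0,"rx": 0,"ry": 0,"rz": 0},{"grip": 1,"x": 0,"y": 0,"z": 0,"rx": 0,"ry": 0,"rz": 0}]'

```text
time_s: 6.37
position: [0.4916, -0.0997, 0.114]
eef_rot: [[-0.95, 0.313, 0.001], [0.313, 0.95, 0.0], [-0.001, 0.0, -1.0]]
wrist_force: [-0.2, 0.5, -0.4]
opening: 0.0006
```

>>> step_arm --steps '[{"grip": 1,"x": 0,"y": 0,"z": 0.6,"rx": 0,"ry": 0,"rz": 0},{"grip": 1,"x": 0,"y": 0,"z": 0.6,"rx": 0,"ry": 0,"rz": 0},{"grip": 1,"x": 0,"y": 0,"z": 0.4,"rx": 0,"ry": 0,"rz": 0},{"grip": 1,"x": 0,"y": 0,"z": 0.2,"rx": 0,"ry": 0,"rz": 0},{"grip": 1,"x": 0,"y": 0,"z": 0,"rx": 0,"ry": 0,"rz": 0}]'

```text
time_s: 6.78
position: [0.4908, -0.0992, 0.0946]
eef_rot: [[-0.95, 0.312, -0.002], [0.312, 0.95, 0.001], [0.002, 0.0, -1.0]]
wrist_force: [1.3, -0.2, -0.3]
opening: 0.0006
```

>>> step_arm --steps '[{"grip": 1,"x": 0,"y": 0,"z": 0.1,"rx": 0,"ry": 0,"rz": 0},{"grip": 1,"x": 0,"y": 0,"z": 0.1,"rx": 0,"ry": 0,"rz": 0},{"grip": 1,"x": 0,"y": 0,"z": 0.1,"rx": 0,"ry": 0,"rz": 0},{"grip": 1,"x": 0,"y": 0,"z": 0,"rx": 0,"ry": 0,"rz": 0}]'

```text
time_s: 7.12
position: [0.4914, -0.0998, 0.0927]
eef_rot: [[-0.95, 0.312, 0.0], [0.312, 0.95, 0.0], [-0.0, 0.0, -1.0]]
wrist_force: [-0.8, 1.0, 1.2]
opening: 0.0003
```

Hatch 4 sinks about 2 mm at only about 1 N, so it is the loose one. I'll lift, shift 19 mm towards the pin, and push down about 46 mm.

>>> step_arm --steps '[{"grip": 1,"x": 0,"y": 0,"z": -0.8,"rx": 0,"ry": 0,"rz": 0},{"grip": 1,"x": -1,"y": 0,"z": 0,"rx": 0,"ry": 0,"rz": 0},{"grip": 1,"x": -0.9,"y": 0,"z": 0,"rx": 0,"ry": 0,"rz": 0},{"grip": 1,"x": 0,"y": 0,"z": 0,"rx": 0,"ry": 0,"rz": 0},{"grip": 1,"x": 0,"y": 0,"z": 0,"rx": 0,"ry": 0,"rz": 0}]'

```text
time_s: 7.53
position: [0.5096, -0.1061, 0.1008]
eef_rot: [[-0.95, 0.313, -0.0], [0.313, 0.95, -0.0], [0.0, -0.0, -1.0]]
wrist_force: [0.3, -1.2, 0.3]
opening: 0.0005
```

>>> step_arm --steps '[{"grip": 1,"x": 0,"y": 0,"z": 0.5,"rx": 0,"ry": 0,"rz": 0},{"grip": 1,"x": 0,"y": 0,"z": 0.5,"rx": 0,"ry": 0,"rz": 0},{"grip": 1,"x": 0,"y": 0,"z": 0.5,"rx": 0,"ry": 0,"rz": 0},{"grip": 1,"x": 0,"y": 0,"z": 0.5,"rx": 0,"ry": 0,"rz": 0},{"grip": 1,"x": 0,"y": 0,"z": 0.5,"rx": 0,"ry": 0,"rz": 0}]'

```text
time_s: 7.95
position: [0.5099, -0.106, 0.0759]
eef_rot: [[-0.95, 0.312, 0.002], [0.312, 0.95, -0.0], [-0.002, 0.0, -1.0]]
wrist_force: [-0.1, 0.4, 5.4]
opening: 0.0005
```

>>> step_arm --steps '[{"grip": 1,"x": 0,"y": 0,"z": 0.5,"rx": 0,"ry": 0,"rz": 0},{"grip": 1,"x": 0,"y": 0,"z": 0.5,"rx": 0,"ry": 0,"rz": 0},{"grip": 1,"x": 0,"y": 0,"z": 0.5,"rx": 0,"ry": 0,"rz": 0},{"grip": 1,"x": 0,"y": 0,"z": 0.5,"rx": 0,"ry": 0,"rz": 0},{"grip": 1,"x": 0,"y": 0,"z": 0.3,"rx": 0,"ry": 0,"rz": 0}]'

```text
time_s: 8.37
position: [0.5086, -0.1056, 0.0514]
eef_rot: [[-0.95, 0.312, -0.002], [0.312, 0.95, 0.0], [0.002, -0.0, -1.0]]
wrist_force: [-2.2, 0.7, 2.5]
opening: 0.0004
```

>>> step_arm --steps '[{"grip": 1,"x": 0,"y": 0,"z": 0.2,"rx": 0,"ry": 0,"rz": 0},{"grip": 1,"x": 0,"y": 0,"z": 0.1,"rx": 0,"ry": 0,"rz": 0},{"grip": 1,"x": 0,"y": 0,"z": 0,"rx": 0,"ry": 0,"rz": 0}]'

```text
time_s: 8.62
position: [0.509, -0.1058, 0.0491]
eef_rot: [[-0.95, 0.312, -0.001], [0.312, 0.95, 0.0], [0.001, -0.0, -1.0]]
wrist_force: [-0.6, 1.0, -0.1]
opening: 0.0011
```

>>> step_arm --steps '[{"grip": 1,"x": 0.5,"y": 0,"z": 0,"rx": 0,"ry": 0,"rz": 0},{"grip": 1,"x": 0.3,"y": 0,"z": -0.5,"rx": 0,"ry": 0,"rz": 0},{"grip": 1,"x": 0,"y": 0,"z": -2,"rx": 0,"ry": 0,"rz": 0},{"grip": 1,"x": 0,"y": 0,"z": -3,"rx": 0,"ry": 0,"rz": 0},{"grip": 1,"x": 0,"y": 0,"z": -3,"rx": 0,"ry": 0,"rz": 0}]'

```text
time_s: 9.03
position: [0.5005, -0.103, 0.1351]
eef_rot: [[-0.95, 0.312, -0.002], [0.312, 0.95, 0.001], [0.002, -0.0, -1.0]]
wrist_force: [1.1, -0.6, 1.2]
opening: 0.0006
```

>>> step_arm --steps '[{"grip": 1,"x": 0,"y": 0,"z": -3,"rx": 0,"ry": 0,"rz": 0},{"grip": 1,"x": 0,"y": 0,"z": -3,"rx": 0,"ry": 0,"rz": 0},{"grip": 1,"x": 0,"y": 2,"z": -2,"rx": 0,"ry": 0,"rz": 0},{"grip": 1,"x": 0,"y": 0,"z": 0,"rx": 0,"ry": 0,"rz": 0},{"grip": 1,"x": 0,"y": 0,"z": 0,"rx": 0,"ry": 0,"rz": 0}]'

```text
time_s: 9.45
position: [0.509, -0.0841, 0.2167]
eef_rot: [[-0.95, 0.311, 0.004], [0.311, 0.95, -0.001], [-0.004, 0.0, -1.0]]
wrist_force: [0.2, 0.2, -0.5]
opening: 0.0003
```

Run:
```python
from h import *
st=readout.read_state(); print(st["time_s"],np.round(st["position"],3),np.round(st["wrist_force"],1))
a,b,c=[vision.capture(n) for n in("scene","side","wrist")]
crop=lambda i,x,y,w: cv2.resize(i[y:y+int(w*.75),x:x+w],(400,300))
cv2.imwrite("pics/f.png",cv2.cvtColor(np.vstack([np.hstack([crop(a,150,100,320),crop(b,150,100,320)]),np.hstack([crop(c,0,0,560),crop(a,200,110,160)])]),cv2.COLOR_RGB2BGR))
old=cv2.cvtColor(cv2.imread("pics/s.png"),cv2.COLOR_BGR2RGB)
for im in(old,a,b): print([tuple(map(float,q)) for q in dots(im)])
```

```text
9.45 [ 0.509 -0.084  0.217] [ 0.2  0.2 -0.5]
[(29.0, 250.9, 158.7), (45.0, 287.8, 179.4), (50.0, 330.3, 202.4), (67.0, 379.0, 229.6), (2006.0, 285.0, 318.7)]
[(23.0, 289.7, 178.8), (52.0, 330.3, 202.5), (68.0, 379.1, 229.7), (1746.0, 284.4, 316.4), (10.0, 290.0, 335.6), (10.0, 284.3, 338.1)]
[(11.0, 350.6, 202.1), (398.0, 198.9, 212.1), (16.0, 322.0, 218.5), (64.0, 278.6, 240.6), (72.0, 231.0, 266.8)]
```

View pics/f.png

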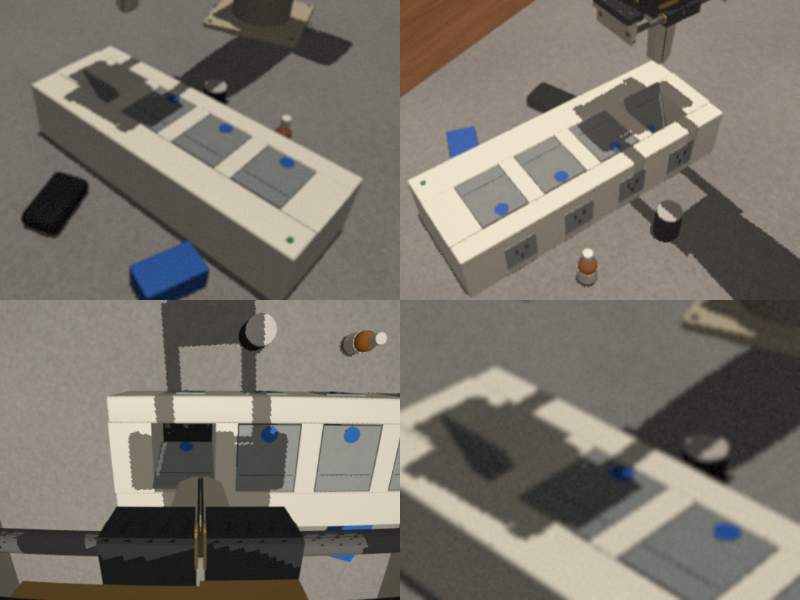

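Hatch 4 (wrist panel, dot near 185,447) is tipped, its far end raised, and the bystanders are unmoved. I'll compute the tilt from the dot's ray cut with the hatch's mid-plane.

Run:
```python
from h import *
ex=np.array([.950,-.313,0]); ey=np.array([.313,.950,0]); d4=np.array([.4893,-.0994,.095]); pin=d4+.051*ex-[0,0,.0025]
st=readout.read_state(); w=vision.capture("wrist")
c=[("wrist",q[1:]) for q in dots(w)]+[("side",(350.6,202.1))]
for n,uv in c:
    a,b=ray(n,[uv],.095,st)[0],ray(n,[uv],.0,st)[0]; t=((pin-a)@ey)/((b-a)@ey); P=a+t*(b-a); v=P-pin
    print(n,np.round(uv,1),"x,z mm from pin",(v@ex*1e3).round(1),(v[2]*1e3).round(1),"R",(np.hypot(v@ex,v[2])*1e3).round(1),"tilt",np.degrees(np.arctan2(-v[2],-v@ex)+np.arctan2(2.5,51)).round(1))
print(st["time_s"],np.abs(st["joint_vel"]).max())
```

```text
wrist [377.2 188.4] x,z mm from pin -133.4 356.2 R 380.4 tilt -66.7
wrist [493. 189.] x,z mm from pin -124.5 318.2 R 341.7 tilt -65.8
wrist [260.6 205.1] x,z mm from pin -20.4 -52.2 R 56.1 tilt 71.5
wrist [491.3 319. ] x,z mm from pin -136.0 314.8 R 343.0 tilt -63.8
wrist [481.1 360.2] x,z mm from pin -140.8 315.0 R 345.0 tilt -63.1
side [350.6 202.1] x,z mm from pin -26.9 -39.3 R 47.6 tilt 58.4
9.6 0.00850276596316453
```

The two views put the tilt at about 58° and 71°. They disagree by more than I'd like because the ray is shallow to the mid-plane, but both are well past 45°. Handing in.

```bash
python3 -c "from rig import r;print(r.sign_off())"
```

```text
the job is handed in; nothing more can be done
None
```

The loose hatch was the 4th from the box's +y end. It now stands tipped open at about 60°, the hand is clear of it, and the job is handed in.

- **Finding it:** I pressed all four dots lightly with closed fingers. Hatches 3, 2 and 1 resisted with 12–13 N and sank only about 1 mm, so they are latched and stayed far below the 50 N break point. Hatch 4 gave way by about 2 mm at around 1 N.
- **Opening it:** I pushed straight down about 30 mm from the pin until the fingertip was 46 mm below the top. I then backed off from the plate and lifted clear to 0.217 m. The highest reading I saw while pushing was about 5 N.
- **Last checks:**
  - The tilt estimates disagreed: 58° from the side camera and 71° from the wrist camera. The wrist value is above the 1.2 rad (69°) stop, so it is somewhat off. The fingertip depth suggests about 60°, and all three are above 45°.
  - The dots on hatches 1 and 2 were back in place. Hatch 3's was partly in shadow, so its position is less certain.
  - The bottle, can, slide box and mouse looked unmoved in the pictures. I only measured the slide box: in the side view it is at the same pixel as at the start, but in the scene view its blob shifted about 2 pixels and was smaller and broken up.
  - The wrist force was near zero and the clock was at 9.6 s.

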